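# Vent the pressure cooker with its spring-return release knob

## Task

Vent the pressure cooker that stands on the hob: turn the tall bar-shaped release knob on its lid clockwise (seen from above) all the way to its stop, keep it there for about a second, then let go so that it springs back to closed. Leave the low round pressure dial on the same lid as it is set.

Things in the scene. Friction and masses are not known exactly. Their poses are not given: they have to be found in the camera images.
- cooker: Low round steel pressure cooker, 220 mm across, fixed on the hob; origin: centre of its underside. Lid top is flat, 110 mm above the origin. In a row along the cooker's y axis on it: a low fixed lifting boss in the middle (38 mm across, 17 mm high) and, 60 mm to either side, the tall release knob and the low round dial (places may be swapped). Nothing else rises over 10 mm above the lid top.
- valve_grip (a point): Grip point of the release knob: on its vertical turning axis, 50 mm above the lid top, 10 mm below the knob's top. The knob is an upright black bar 46 mm long (this point's x, turning with it), 14 mm thick (y), z up; pinch its thickness from above. Its round foot (28 mm across) and steel collar (32 mm) reach up to 28 and 22 mm above the lid top.
- valve (a joint): Angle of the release knob: 0 closed (where its spring holds it), growing as it is turned clockwise seen from above, to a hard stop at 1.05 rad. The spring needs about 0.025 N m to start and 0.09 N m at the stop, and drives the knob back to 0 when let go.
- dial_mark (a point): White mark on the pressure dial, 16 mm from the dial's turning axis, on its top. The dial is a low round ribbed black disc, 44 mm across, its top 20 mm above the lid top; it turns stiffly and stays where it is put. Must not be turned.

How it is judged:
On the way:
1. the release knob is turned clockwise to its stop (within 10 degrees) and kept there for half a second (value of joint valve above 0.87 rad), for 0.5 s.
At the end, for the whole second after the job is handed in: The release knob, after having been kept at its stop, is let go and back at closed (within 0.12 rad, 7 degrees), and the pressure dial stands as it was set (its mark within 4 mm) (value of joint valve below 0.12 rad and distance of dial_mark from where it was at the start of the episode below 0.004 m); the robot touches nothing.
It fails at once if the pressure dial is turned (its mark moves more than 4 mm, about 15 degrees) (distance of dial_mark from where it was at the start of the episode above 0.004 m).
It also fails if it takes over 38 s, if anything falls off the work surface, if the arm or the gripper's body presses on something with over 40 N, if the wrist force passes 120 N, or if a joint passes its speed limit or range.

## Robot

A 6-joint arm with a two-finger parallel gripper is mounted at the origin on a cart in front of the work surface, level with it; the furniture and walls round the work are solid. World frame = base frame: x ahead of the robot, y to its left, z up, the work surface at z = 0. Lengths are in m, angles in rad, forces in N, time in s.
With the tool pointing down it reaches from about 0.375 to 0.9 m from the base axis. Payload 3.1 kg.
Tool frame: the origin (TCP) lies midway between the tips of the shut fingers; the grasp point (between the pads) lies 19 mm behind it; z points along the fingers, y is the direction in which the jaws open and shut (so a half turn about z gives the same grasp; the last joint's range is limited). The gripper opens to 85 mm and grips with 20 to 120 N. Pads are 22 mm wide; open, the fingers measure 114 mm over their backs; the gripper's body (76 mm by 85 mm) begins 54 mm behind the grasp point. The pads swing forward as they close: fully open they stand 13 mm farther back than shut.
Start: joints at [1.103, 0.527, 1.433, -0, 1.181, -0.178], TCP at [0.179, 0.599, 0.231] pointing down, gripper open.
Joint ranges: [-3.08, 3.08], [-0.75, 2.2], [0.22, 2.44], [-1.43, 4.57], [0, 2.65], [-2.85, 2.85]. Speed limits (rad/s): [2.79, 2.79, 3.14, 3.14, 3.14, 3.14].

## Interface

Orientations are given as a unit quaternion [x, y, z, w].
In Python, from station import manip gives the robot as it stands. The module is installed in compiled form; this text tells all that it offers.
- The arm moves only by the tool drive_tool, never from a script. Its argument "deltas" is one flat list of numbers, 4 for each row, row after row: the shift along the tool's x, y, z in cm, then the turn about the tool's z in degrees. A call has 1 to 12 rows; each row is the pose to reach, as a shift and turn from the pose measured when the call began, along the tool's axes at that moment; what a row does not reach only later rows make up. A row lasts 1/10 s, in which the tool goes at most 50 mm and 8.59 degrees, less where a joint would pass 70% of its speed; a pose out of reach is approached as far as the arm can. A call with a gripper value outside its range is refused whole. "hand" is the finger opening in cm, from 0 to 8.54, set as the call begins (left out, the last holds). The fingers move at their own pace and stop on an object; "squeeze" is the grip in N (left out, the last holds). Time passes only in rows, so rows that repeat a pose let the fingers close. It gives the time, the measured TCP pose, the force and the opening at its end, in the units of the state.
- manip.sense(): the state, without advancing time (a new reading comes with each control period).
- manip.snapshot(name): name is "scene" or "side" or "wrist"; returns a dict with "frame" (480x640x3 uint8, red, green, blue), "depth" (480x640 float32, m along the optical axis (not along the pixel's ray), 0 where there is no reading), "fx", "fy", "cx", "cy" (pixels), "R" (3x3) and "t" (3): a world point X has camera coordinates R X + t. Camera axes: x right, y down, z forward; pixel columns grow to the right and rows downward; lengths in m; the calibration is good to about 2 mm. A picture is of the moment at which its call begins.
- manip.sign_off(): hands the job in, once; it reports no verdict.
The state is a dict: "t": time; "q": joint angles; "qd": joint speeds; "tau": joint torques, N m; "tcp_pos": TCP position; "tool_rot": TCP orientation; "force": force on the tool from outside, world axes, zero at the start; "ft_torque": the same for the moment, N m; "finger_gap": opening from 0.0 (shut) to 1.0 (fully open).
Only numpy, scipy, OpenCV 4.12 (cv2) and the standard library are available. Lean on these libraries where they do the work, as an engineer would, in place of code of your own. Each camera call takes 0.05 s, during which the arm holds its last target.

## Working session

There is one attempt and no reset: what is moved stays moved. The work goes in short steps, Python scripts to look and compute and a tool call to move; the robot and the scene stay as the last step left them, time stands still between calls to the robot, and variables do not carry over. Pictures are saved under pics/ and viewed, and the job is handed in when it is done.

Besides the shell and the picture viewer there is one more tool, called after "Emit:" as name(argument=value, ...), one argument or row to a line, values as JSON. drive_tool: Moves the arm, as the interface text tells. Its arguments: {"type":"object","properties":{"deltas":{"type":"array"},"hand":{"type":"number"},"squeeze":{"type":"number"}},"required":["deltas"]}

```bash
mkdir -p pics; cat > h.py <<'E'
import numpy as np, cv2, pickle
from station import manip
def snap(n,name):
    s=manip.snapshot(n); cv2.imwrite(f'pics/{name}.png',s['frame'][:,:,::-1]); pickle.dump(s,open(f'pics/{name}.pkl','wb')); return s
def world(s,u,v,d):
    c=np.array([(u-s['cx'])/s['fx']*d,(v-s['cy'])/s['fy']*d,d]); return s['R'].T@(c-s['t'])
def cloud(s):
    v,u=np.mgrid[:480,:640]; d=s['depth']; c=np.stack([(u-s['cx'])/s['fx']*d,(v-s['cy'])/s['fy']*d,d],-1)
    return (c-s['t'])@s['R']
def onplane(s,u,v,z):
    r=s['R'].T@np.array([(u-s['cx'])/s['fx'],(v-s['cy'])/s['fy'],1]); o=-s['R'].T@s['t']; return o+r*(z-o[2])/r[2]
E
python3 - <<'E'
from h import *
for n in ("scene","side","wrist"):
    s=snap(n,n+'0'); print(n,-s['R'].T@s['t'])
print(manip.sense())
E
```

```text
scene [-0.01755238  0.22236393  0.71281108]
side [0.03288663 0.09980535 0.78003233]
wrist [0.11135952 0.61924198 0.37327051]
{'t': 0.15, 'q': array([ 1.10246441e+00,  5.28276304e-01,  1.43363425e+00,  2.41341888e-05,
        1.18143411e+00, -1.78477833e-01]), 'qd': array([-0.00019827, -0.00236403, -0.00286143,  0.00049496, -0.00129416,
        0.00044158]), 'tau': array([ 1.17965355e-03, -4.42745948e+01, -1.78276402e+01, -2.32643815e-04,
        5.61985391e-03, -1.41056199e-05]), 'tcp_pos': array([0.17832275, 0.5984248 , 0.23053553]), 'tool_rot': array([ 1.44424726e-01,  9.89515402e-01, -8.27044074e-04, -2.88972462e-04]), 'force': array([ 0.29386772,  0.07246394, -0.05837409]), 'ft_torque': array([ 0.00679405,  0.01992464, -0.01505197]), 'finger_gap': 1.000464592594844}
```

View pics/scene0.png

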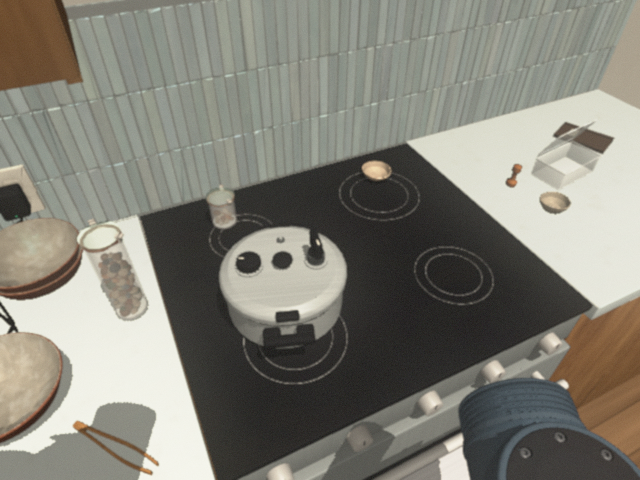

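View pics/side0.png

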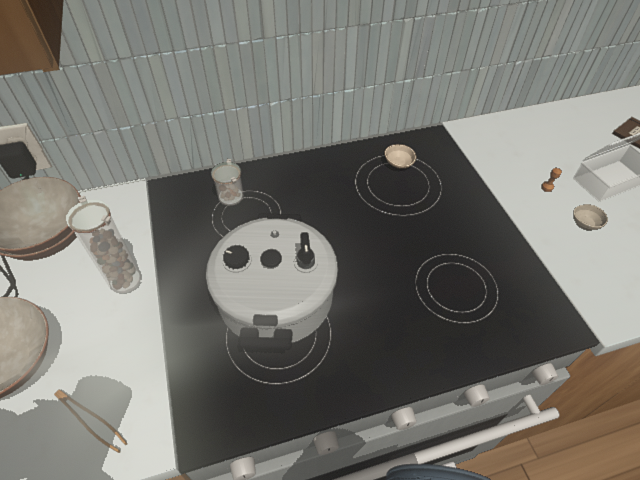

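View pics/wrist0.png

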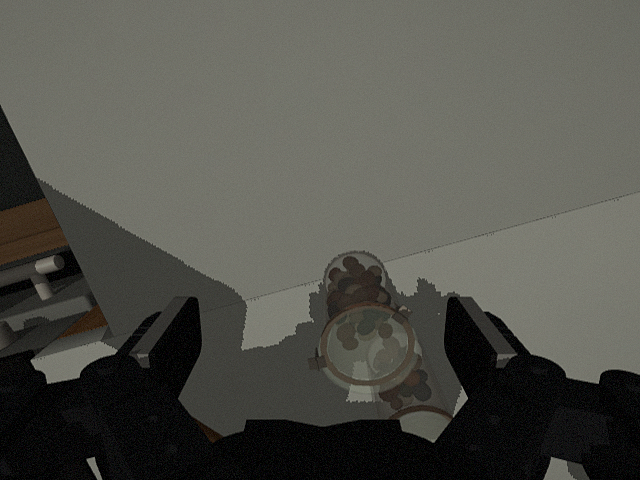

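The scene view shows the cooker with the tall knob at about (315,250), the boss at (282,260) and the dial at (248,262). In the side view the knob is at (305,252) and the dial at (236,257). The wrist camera sees only the jar. Next I'll measure from the clouds.

```bash
python3 - <<'E'
from h import *
for n in ("scene0","side0"):
    s=pickle.load(open(f'pics/{n}.pkl','rb')); P=cloud(s); f=s['frame'].astype(int)
    dark=(f.max(-1)<70)
    box=np.zeros((480,640),bool); box[222:285,210:350]=1
    lid=box&~dark&(f.min(-1)>130); z=P[lid][:,2]; zl=np.median(z); print(n,'lid z',zl,np.percentile(z,[10,90]))
    m=(box&dark).astype(np.uint8); k,lab,st,ce=cv2.connectedComponentsWithStats(m)
    for i in range(1,k):
        if st[i,4]<40: continue
        p=P[lab==i]; h=p[:,2]-zl; print(st[i],ce[i],'med',np.median(p,0).round(4),'h',np.percentile(h,[5,50,95,99]).round(4))
        top=p[h>0.045]
        if len(top)>15:
            c=top.mean(0); w,v=np.linalg.eigh(np.cov(top[:,:2].T)); print(' top',len(top),c.round(4),'axis',v[:,1],np.degrees(np.arctan2(v[1,1],v[0,1])),np.sqrt(w*12), np.ptp(top,0))
    cv2.imwrite(f'pics/z_{n}.png',cv2.resize(s['frame'][220:300,205:355,::-1],None,fx=5,fy=5,interpolation=cv2.INTER_CUBIC))
E
```

```text
scene0 lid z 0.11255026949481525 [0.10871636 0.11438785]
[ 210  222  140   63 2207] [289.89941097 236.74626189] med [ 6.857e-01 -1.670e-02 -1.000e-04] h [-0.1151 -0.1126  0.0563  0.0609]
 top 166 [ 0.4628 -0.0026  0.2016] axis [-0.90642353  0.42236995] 155.015696727769 [0.01619068 0.46899078] [0.54024363 0.25185685 0.55494633]
[210 247  13  38 321] [214.2741433  266.98442368] med [ 6.759e-01  1.346e-01 -4.000e-04] h [-0.1151 -0.1129 -0.1108 -0.1098]
[237 252  23  21 351] [248.5042735  262.46153846] med [0.5291 0.0932 0.1323] h [0.0122 0.0197 0.0216 0.0224]
[273 252  19  16 224] [281.79017857 259.78571429] med [0.5134 0.038  0.1287] h [0.0124 0.0161 0.0179 0.0188]
side0 lid z 0.11332523819464613 [0.11030805 0.11517897]
[210 222  12  24  65] [213.52307692 232.4       ] med [7.147e-01 1.268e-01 6.000e-04] h [-0.1154 -0.1127 -0.1107 -0.11  ]
[214 222  15  14 101] [220.32673267 227.59405941] med [7.208e-01 1.097e-01 3.000e-04] h [-0.1151 -0.113  -0.1103 -0.1093]
[224 222  21   8  91] [232.38461538 224.24175824] med [7.226e-01 8.480e-02 7.000e-04] h [-0.1149 -0.1127 -0.1104  0.6667]
[ 304  222   46   63 1226] [337.5187602 245.4274062] med [ 0.6139 -0.1163  0.0008] h [-0.115  -0.1125 -0.1103 -0.1092]
[298 233  16  32 286] [304.93006993 250.2027972 ] med [ 0.491  -0.0176  0.1675] h [0.0266 0.0541 0.0611 0.0621]
 top 174 [ 0.4893 -0.0175  0.1779] axis [-0.9696631   0.24444524] 165.85094843874117 [0.01444175 0.18280318] [0.48566993 0.12887551 0.62139355]
[224 246  25  23 423] [236.21985816 256.92907801] med [0.5312 0.0923 0.133 ] h [0.0108 0.0197 0.0217 0.0227]
[261 250  20  18 270] [270.53703704 257.95185185] med [0.5152 0.0368 0.1296] h [0.0128 0.0163 0.0182 0.0189]
```

View pics/z_side0.png

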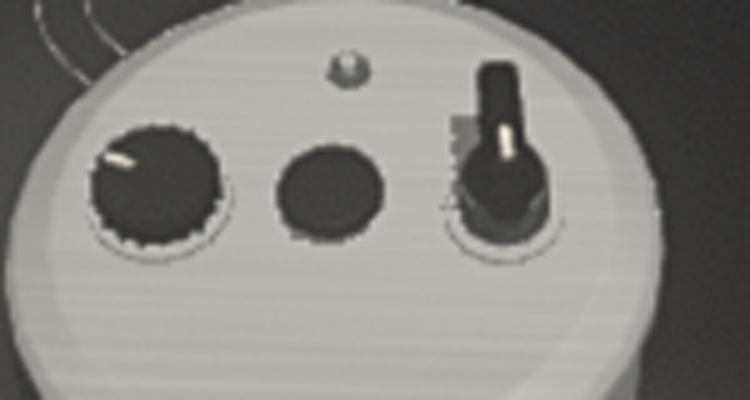

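View pics/z_scene0.png

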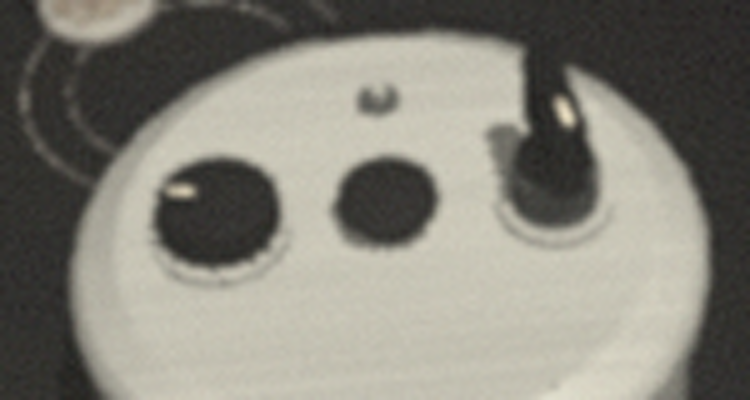

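```bash
python3 - <<'E'
from h import *
for n in ("scene0","side0"):
    s=pickle.load(open(f'pics/{n}.pkl','rb')); P=cloud(s); f=s['frame'].astype(int)
    m=np.linalg.norm(P[...,:2]-[.497,-.02],axis=-1)<.04
    for lo,hi in ((.164,.18),(.169,.178),(.140,.160)):
        k=m&(P[...,2]>lo)&(P[...,2]<hi)
        p=P[k]; 
        r=cv2.minAreaRect((p[:,:2]*1000).astype(np.float32)); w,v=np.linalg.eigh(np.cov(p[:,:2].T))
        print(n,lo,len(p),p.mean(0).round(4),p[:,2].max().round(4),r,np.degrees(np.arctan2(v[1,1],v[0,1])),np.sqrt(w*12).round(4))
    # disc contours on their planes
    dark=(f.max(-1)<70).astype(np.uint8)
    for nm,(x0,x1,y0,y1),h in (('dial',(220,262,244,276),.132),('boss',(262,295,248,272),.129)):
        sub=dark[y0:y1,x0:x1]; c=max(cv2.findContours(sub,0,1)[0],key=cv2.contourArea)[:,0,:]+[x0,y0]
        q=np.array([onplane(s,u,v,h)[:2] for u,v in c]); print(nm,cv2.minEnclosingCircle((q*1000).astype(np.float32)))
E
```

```text
scene0 0.164 175 [ 0.495  -0.018   0.1711] 0.175 ((499.3866271972656, -19.68797492980957), (13.990299224853516, 48.620182037353516), 79.31327056884766) 169.75413120137122 [0.0138 0.0474]
scene0 0.169 142 [ 0.4971 -0.0189  0.1721] 0.175 ((499.7149353027344, -19.74993133544922), (13.990299224853516, 47.951961517333984), 79.31327056884766) 168.90752486547686 [0.0132 0.0453]
scene0 0.14 117 [ 0.489  -0.0144  0.1487] 0.1595 ((495.22021484375, -17.477699279785156), (25.45293617248535, 36.604576110839844), 57.718910217285156) -177.87892791179104 [0.0158 0.0455]
dial ((531.3912963867188, 93.38658142089844), 24.079235076904297)
boss ((513.5354614257812, 36.665550231933594), 18.699281692504883)
side0 0.164 206 [ 0.4963 -0.0196  0.1721] 0.1775 ((498.7248229980469, -20.163204193115234), (13.848103523254395, 46.56789779663086), 79.89685821533203) 170.03776490901944 [0.0139 0.0478]
side0 0.169 184 [ 0.498  -0.02    0.1728] 0.1775 ((498.7325744628906, -20.16118812561035), (13.636220932006836, 46.614585876464844), 79.44583892822266) 169.62755200462092 [0.0136 0.046 ]
side0 0.14 114 [ 0.4896 -0.0175  0.1471] 0.1599 ((497.845703125, -20.31993293762207), (25.5338134765625, 42.85468292236328), 73.86878967285156) 177.11311405929516 [0.026  0.0405]
dial ((533.0101928710938, 94.04373931884766), 23.978561401367188)
boss ((515.4122924804688, 36.2871208190918), 18.594505310058594)
```

```bash
python3 - <<'E'
from h import *
P=np.concatenate([cloud(pickle.load(open(f'pics/{n}0.pkl','rb'))).reshape(-1,3) for n in("scene","side")])
a=np.array([.178,.598]);d=np.array([.321,-.618]);L=np.linalg.norm(d);d/=L
r=P[:,:2]-a; al=r@d; of=np.abs(r@[-d[1],d[0]])
m=(of<.12)&(P[:,2]<.6)
for i in np.arange(-.1,.8,.1):
    k=m&(al>=i)&(al<i+.1); z=P[k,2]
    print(round(i,1),len(z),np.percentile(z,[50,95,99]).round(3) if len(z) else '')
E
```

```text
-0.1 0 
0.0 0 
0.1 1329 [-0.002  0.     0.001]
0.2 9170 [-0.002  0.01   0.012]
0.3 17462 [-0.002  0.001  0.009]
0.4 16499 [-0.     0.002  0.003]
0.5 19293 [0.002 0.114 0.121]
0.6 15333 [0.112 0.134 0.172]
0.7 7615 [0.002 0.115 0.172]
```

Emit:
drive_tool(
  deltas=[0, 0, -4, 0, -1, -1, -7, 0, -3.5, -3.6, -7, 0, -6.7, -7, -7, 0, -10, -10.3, -7, -1, -13.2, -13.7, -7, -2, -16.4, -17, -7, -3, -19.7, -20.4, -7, -4, -23, -23.7, -7, -5, -26.2, -27, -7, -6, -29.4, -30.4, -7, -6, -32.6, -33.7, -7, -6],
  hand=5,
  squeeze=40,
)

```text
t: 1.35
tcp_pos: [0.3948, 0.1807, 0.301]
tool_rot: [0.092, 0.996, -0.001, -0.0]
force: [1.4, -0.0, 1.3]
finger_gap: 0.587
```

Emit:
drive_tool(
  deltas=[-2.8, -3.6, 0, 0, -5.6, -7.2, 0, 0, -8.3, -10.8, 0, 0, -11.1, -14.3, 0, 0, -13.9, -17.9, 0, 0, -13.9, -17.9, 3, 0, -13.9, -17.9, 7, 0, -13.9, -17.9, 7, 0, -13.9, -17.9, 7, 0],
)

```text
t: 2.25
tcp_pos: [0.498, -0.0208, 0.2311]
tool_rot: [0.092, 0.996, -0.001, -0.001]
force: [0.8, 0.3, -0.2]
finger_gap: 0.588
```

```bash
python3 - <<'E'
from h import *
for n in ("wrist","side"): snap(n,n+'1')
s=manip.sense();print(s['tcp_pos'],s['tool_rot'],s['q'],s['finger_gap'],s['force'])
E
```

```text
[ 0.49956921 -0.02094479  0.23290135] [ 0.09205436  0.99575259 -0.00103515  0.0013025 ] [-0.26479384  0.35702413  1.74041689 -0.0018448   1.04123049 -1.65029058] 0.5883778897585735 [-0.21086252 -0.26514404  0.36078789]
```

View pics/wrist1.png

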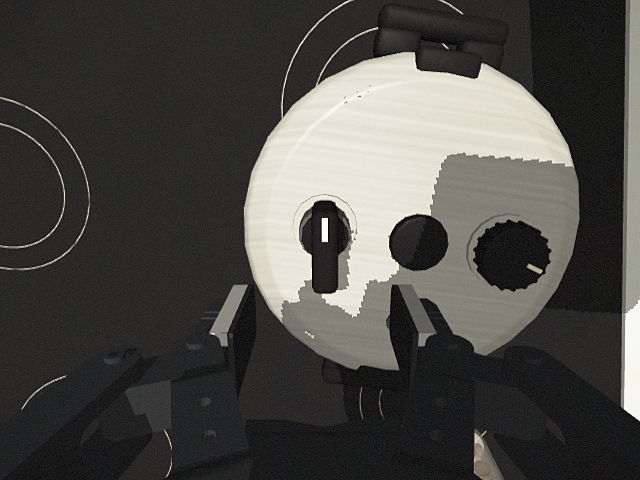

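View pics/side1.png

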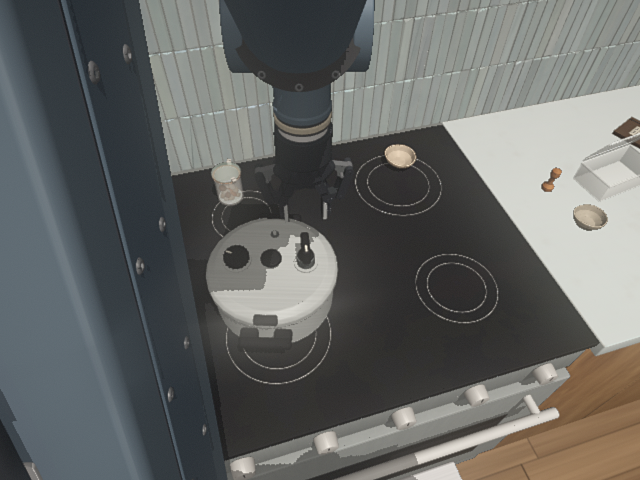

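The wrist view shows the knob bar upright at column about 325, rows 200–293, between the jaws' columns. The boss is at (418,242) and the dial at (512,255). I'll refine the knob pose from this view.

```bash
python3 - <<'E'
from h import *
s=pickle.load(open('pics/wrist1.pkl','rb'));P=cloud(s)
m=np.linalg.norm(P[...,:2]-[.499,-.02],axis=-1)<.04
k=m&(P[...,2]>.165)&(P[...,2]<.185); p=P[k]
r=cv2.minAreaRect((p[:,:2]*1000).astype(np.float32)); w,v=np.linalg.eigh(np.cov(p[:,:2].T))
print(len(p),p.mean(0),r,np.degrees(np.arctan2(v[1,1],v[0,1])),np.sqrt(w*12))
from scipy.spatial.transform import Rotation as R
st=manip.sense();M=R.from_quat(st['tool_rot']).as_matrix();print(st['tcp_pos'],M.round(4))
for g in ([.499,-.02,.1435],[p[:,0].mean(),p[:,1].mean(),.1435]): print((M.T@(np.array(g)-st['tcp_pos'])*100).round(2))
print(np.degrees(np.arctan2(M[1,0],M[0,0])))
E
```

```text
2182 [ 0.49671111 -0.01908017  0.17229445] ((498.51055908203125, -19.43057632446289), (14.068702697753906, 45.40388870239258), 79.47806549072266) 169.57152116805156 [0.01350966 0.04490883]
[ 0.49956921 -0.02094479  0.23290135] [[-0.983   0.1833  0.0024]
 [ 0.1833  0.983  -0.0023]
 [-0.0028 -0.0018 -1.    ]]
[0.1  0.1  8.94]
[0.34 0.15 8.94]
169.43652254936936
```

Emit:
drive_tool(
  deltas=[0.1, 0.1, 2, 0, 0.1, 0.1, 4, 0, 0.1, 0.1, 6, 0, 0.1, 0.1, 7.5, 0, 0.1, 0.1, 8.5, 0, 0.1, 0.1, 8.9, 0, 0.1, 0.1, 8.9, 0, 0.1, 0.1, 8.9, 0],
)

```text
t: 3.15
tcp_pos: [0.4998, -0.0201, 0.1448]
tool_rot: [0.092, 0.996, -0.001, 0.002]
force: [-0.2, 0.9, 0.2]
finger_gap: 0.586
```

```bash
python3 - <<'E'
from h import *
snap("wrist",'wrist2')
s=manip.sense();print(s['tcp_pos'],s['tool_rot'],s['force'])
E
```

```text
[ 0.4996705  -0.02010742  0.14475467] [ 0.09201053  0.99575481 -0.00117997  0.00224322] [-0.11394627  0.44583937 -0.35432314]
```

View pics/wrist2.png

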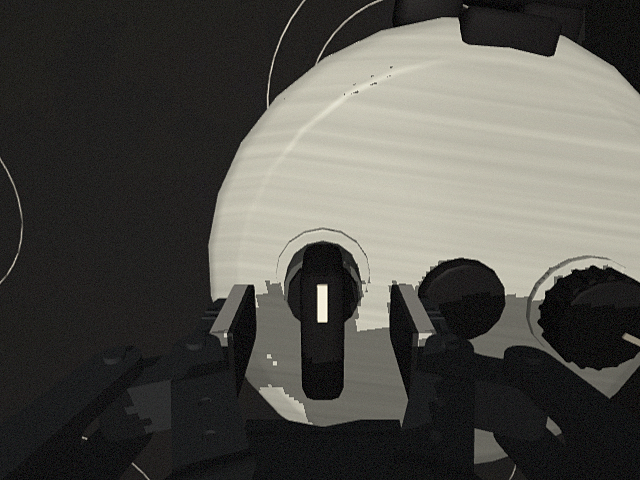

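The bar at column 322 sits centred between the pads (inner faces at about 245 and 400), clear of the boss. Next I'll close the jaws.

Emit:
drive_tool(
  deltas=[0, 0, 0, 0, 0, 0, 0, 0, 0, 0, 0, 0, 0, 0, 0, 0, 0, 0, 0, 0, 0, 0, 0, 0, 0, 0, 0, 0],
  hand=0,
  squeeze=40,
)

```text
t: 3.9
tcp_pos: [0.5, -0.0202, 0.1453]
tool_rot: [0.092, 0.996, -0.001, 0.003]
force: [-1.0, 0.5, 6.0]
finger_gap: 0.155
```

Emit:
drive_tool(
  deltas=[0, 0, 0, 5, 0, 0, 0, 11, 0, 0, 0, 17, 0, 0, 0, 23, 0, 0, 0, 29, 0, 0, 0, 35, 0, 0, 0, 41, 0, 0, 0, 47, 0, 0, 0, 52, 0, 0, 0, 55, 0, 0, 0, 55, 0, 0, 0, 55],
)

```text
t: 5.1
tcp_pos: [0.4996, -0.0206, 0.1453]
tool_rot: [0.541, 0.841, -0.0, 0.003]
force: [-2.2, -2.2, 3.2]
finger_gap: 0.154
```

```bash
python3 - <<'E'
from h import *
snap("wrist",'wrist3')
s=manip.sense();print(s['tcp_pos'],s['tool_rot'],s['force'],s['ft_torque'],s['finger_gap'])
from scipy.spatial.transform import Rotation as R
M=R.from_quat(s['tool_rot']).as_matrix();print(np.degrees(np.arctan2(M[1,0],M[0,0])))
E
```

```text
[ 0.49964748 -0.02060501  0.14527931] [ 5.40711896e-01  8.41202901e-01 -4.43907342e-04  2.85077220e-03] [-2.34876037 -2.79177506  3.91606235] [-0.55784104  0.45505118  0.09120923] 0.15701865468047746
114.5351125710252
```

View pics/wrist3.png

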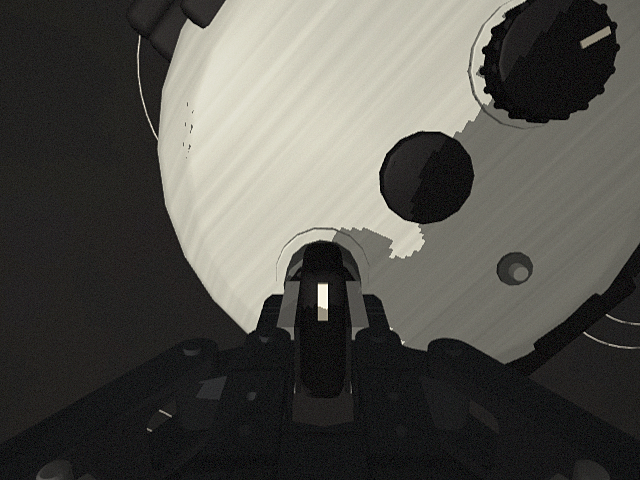

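The bar stays vertical in the wrist view, so it turned 55° with the jaws. The dial mark is still where it was on the lid. Now I'll go on to the stop and hold.

Emit:
drive_tool(
  deltas=[0, 0, 0, 3, 0, 0, 0, 6, 0, 0, 0, 6, 0, 0, 0, 6, 0, 0, 0, 6, 0, 0, 0, 6, 0, 0, 0, 6, 0, 0, 0, 6, 0, 0, 0, 6, 0, 0, 0, 6, 0, 0, 0, 6, 0, 0, 0, 6],
)

```text
t: 6.35
tcp_pos: [0.4996, -0.0206, 0.1453]
tool_rot: [0.584, 0.812, -0.0, 0.003]
force: [-1.3, -2.7, 3.5]
finger_gap: 0.154
```

```bash
python3 - <<'E'
from h import *
s=snap("wrist",'wrist4');P=cloud(s)
m=(np.linalg.norm(P[...,:2]-[.499,-.02],axis=-1)<.05)&(P[...,2]>.166)&(P[...,2]<.179)
p=P[m];w,v=np.linalg.eigh(np.cov(p[:,:2].T));print(len(p),p.mean(0),np.degrees(np.arctan2(v[1,1],v[0,1])),np.sqrt(w*12))
s=manip.sense();print(s['t'],s['tcp_pos'],s['force'],s['ft_torque'],s['finger_gap'])
from scipy.spatial.transform import Rotation as R
M=R.from_quat(s['tool_rot']).as_matrix();print(np.degrees(np.arctan2(M[1,0],M[0,0])))
E
```

```text
7045 [ 0.49788158 -0.01535709  0.17242901] 108.8747999792637 [0.02406049 0.04093065]
6.4 [ 0.49958942 -0.02062589  0.14529037] [-1.93927214 -2.12439858  3.72425015] [-0.41011106  0.39844978  0.34087549] 0.15788269912357333
108.54392514947324
```

View pics/wrist4.png

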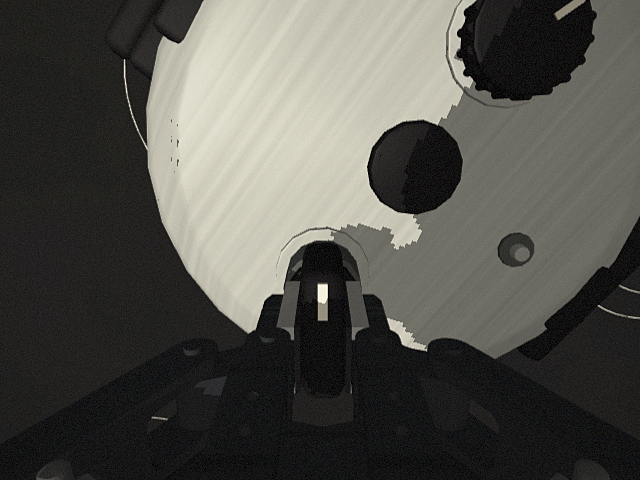

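The turn torque rose to 0.34 N m against the stop, and the bar has turned about 61°. Now I'll open wide, since the bar's 24 mm corner radius clears pads at 37 mm, then lift.

Emit:
drive_tool(
  deltas=[0, 0, 0, 0, 0, 0, 0, 0, 0, 0, 0, 0, 0, 0, 0, 0, 0, 0, 0, 0, 0, 0, 0, 0, 0, 0, 0, 0, 0, 0, 0, 0, 0, 0, 0, 0, 0, 0, 0, 0],
  hand=7.5,
)

```text
t: 7.4
tcp_pos: [0.4996, -0.0206, 0.1453]
tool_rot: [0.584, 0.812, -0.0, 0.003]
force: [-0.2, -0.1, -0.1]
finger_gap: 0.88
```

Emit:
drive_tool(
  deltas=[0, 0, -1, 0, 0, 0, -3, 0, 0, 0, -6, 0, 0, 0, -9, 0, 0, 0, -12, 0, 0, 0, -12, 0, 0, 0, -12, 0],
)

```text
t: 8.1
tcp_pos: [0.4992, -0.0202, 0.2663]
tool_rot: [0.584, 0.812, 0.0, 0.004]
force: [-0.4, -0.2, 0.5]
finger_gap: 0.873
```

```bash
python3 - <<'E'
from h import *
for n in("wrist","side"):
    s=snap(n,n+'5');P=cloud(s)
    m=(np.linalg.norm(P[...,:2]-[.499,-.02],axis=-1)<.04)&(P[...,2]>.166)&(P[...,2]<.179)
    p=P[m];w,v=np.linalg.eigh(np.cov(p[:,:2].T));print(n,len(p),p.mean(0),np.degrees(np.arctan2(v[1,1],v[0,1])),np.sqrt(w*12))
s=manip.sense();print(s['t'],s['tcp_pos'],s['force'],s['finger_gap'])
# dial mark before/after in side view
for n in('side0','side5'):
    s=pickle.load(open(f'pics/{n}.pkl','rb'));f=s['frame'].astype(int)
    mm=np.zeros((480,640),np.uint8); cv2.ellipse(mm,(236,256),(9,8),0,0,360,1,-1)
    w=np.clip(f.min(-1)-70,0,None)*mm; v,u=np.nonzero(w); ww=w[v,u]
    U,V=(u*ww).sum()/ww.sum(),(v*ww).sum()/ww.sum(); print(n,U,V,onplane(s,U,V,.132))
    cv2.imwrite(f'pics/zz_{n}.png',cv2.resize(s['frame'][225:285,205:335,::-1],None,fx=6,fy=6))
E
```

```text
wrist 1725 [ 0.49846394 -0.01804861  0.17221717] 169.6126343947838 [0.01371066 0.04437262]
side 197 [ 0.49714458 -0.01972887  0.17236702] 169.44415562032364 [0.01381745 0.0475303 ]
8.2 [ 0.49816453 -0.01992604  0.26456275] [-0.38142738  0.38526337 -0.45789742] 0.8760215009129347
side0 229.49766718507 251.90202177293935 [0.54613499 0.10176342 0.132     ]
side5 229.42748091603053 251.8320610687023 [0.54631821 0.10185245 0.132     ]
```

View pics/zz_side5.png

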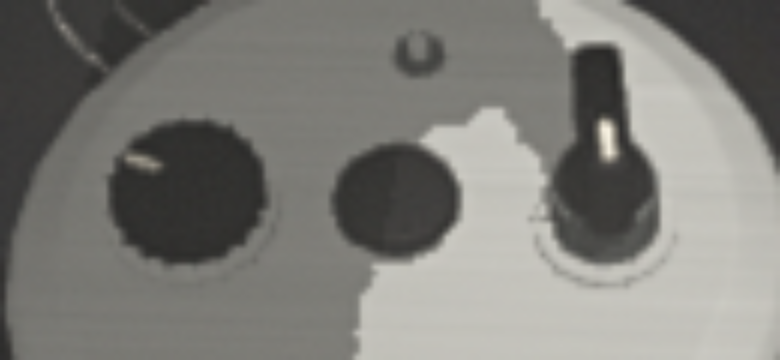

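View pics/wrist5.png

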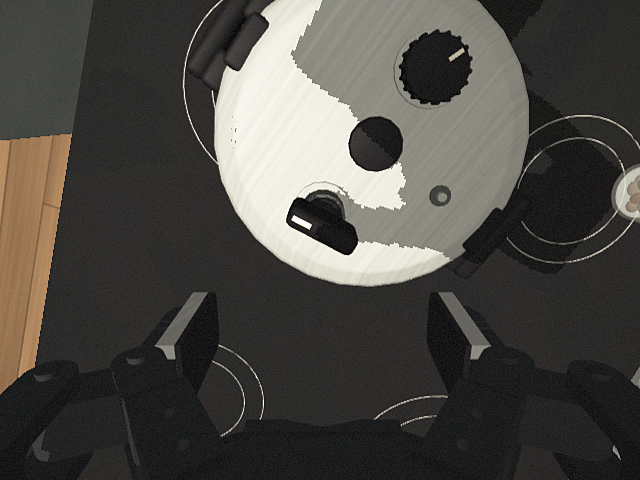

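The knob is back at 169.5°, its closed angle. The dial mark is unmoved (at (229.4,251.8) in the side view), and the gripper is clear above the lid. I'm handing in.

```bash
python3 -c "
from station import manip
print(manip.sign_off())"
```

```text
the job is handed in; nothing more can be done
None
```

I vented the cooker and handed the job in at about 8 s; the hand-in reports no verdict.

- **Turn and hold:** I pinched the release knob from above and turned it about 61° clockwise. The turning torque rose from 0.09 to 0.34 N m, so it was against its stop. It stayed there for about 1 s.
- **Release:** I opened the jaws wide so the knob could spring back, then lifted clear. The last views put the bar at 169.4° and 169.6°, against 169.6° before the turn, so it is closed.
- **Dial:** The mark shifted about 0.2 mm in the side view, which is within measuring noise.
- **Contact:** The tool force was near zero with the gripper about 9 cm above the knob.
- **Check that failed:** At the stop, the wrist camera's depth fit of the bar was spoiled because the mask also caught the fingers (it measured 24 mm wide, not 14). I went by the tool angle, the torque rise and the bar staying lined up with the jaws in the picture.

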